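# Set out the clay kitchen for its photograph

## Task

Set out the miniature clay kitchen around the two grey pieces, which stay where they are: put the yellow stool directly to the left of the cooker and the blue bucket directly in front of the cupboard, each centred on that side with about 2 cm of air between; the green jug on the stool, the red pot on the cooker's round hotplate, and the orange radio in the middle of the cupboard's top, square to it and facing the same way as the cupboard. Left and front are as you see them when you stand facing the fronts of the grey pieces from the robot's side. Leave everything upright and let go of, tip nothing over on the way, and do not shift the red-handled pliers.

Things in the scene. Friction and masses are not known exactly. Their poses are not given: they have to be found in the camera images.
- cooker: Fixed grey clay cooker, 90 x 90 mm, 70 mm high, in the left or the right position. A dark round hotplate (66 mm across, its top 73 mm up) in the middle of its top; oven door and four round knobs on its front. Origin: centre of the underside. Its front faces its own -x, towards the robot within 0.25 rad; its own +y is its left as seen from the robot; z up.
- cupboard: Fixed grey clay cupboard, 90 x 90 mm, 70 mm high, in the other position. Flat top with a thin pale painted border, two pale doors with crossed lattice bars on its front. Origin: centre of the underside. Its front faces its own -x, towards the robot within 0.25 rad; its own +y is its left as seen from the robot; z up.
- stool: Loose yellow glazed stool: a flat square seat 48 x 48 mm and 12 mm thick on four legs, 45 mm high in all, about 100 g. Origin: centre of the underside, on the floor between the legs; x and y along the sides of the seat, z up. Which way it is turned in the end does not matter.
- bucket: Loose open blue round bucket, 44 mm across at the foot and 48 mm at the rim, wall 4 mm, 42 mm high, about 70 g. Origin: centre of the underside, z up. Its turn about z does not matter.
- pot: Loose dark red round casserole, lid in one piece with it: 52 mm across, 34 mm high, a knob 12 mm across on top reaching 44 mm up, small ears on its +y and -y sides (67 mm over the ears; seen but not felt). About 140 g. Origin: centre of the underside, z up. Its turn does not matter.
- jug: Loose solid green jug, 52 mm high: foot 32 mm across, belly 40 mm across and upright-sided from 10 to 26 mm up, neck 27 mm at 40 mm up, lip 32 mm. Its handle stands out on its +y side to 33 mm from the axis: take it across x. About 80 g. Origin: centre of the underside, z up. Its turn does not matter.
- radio: Loose orange box-shaped radio, 36 mm deep (x), 62 mm wide (y), 50 mm high, with a cream lattice panel and two cream knobs on its front and a thin cream stripe on top along the front edge. Starts with its front towards the robot within 0.6 rad. About 160 g. Origin: centre of the underside; its front faces its own -x, +y its left as seen from the front, z up.
- radio_front (a point): The middle of the radio's front face: 18 mm from its origin along its -x and 25 mm up.
- pliers: Bystander: loose pliers about 180 mm long, red handles, steel jaws, lying flat on the left part of the table; jaws to +x. Origin: near the joint, on the table. Not to be shifted.
Mind the look-alikes: they are no part of the job. What is shaped like the cooker but purple is not meant.

How it is judged:
By the outcome, as a careful person would: the job done as asked, in the order asked, and still so for the second after the job is handed in, with the robot touching nothing.
It also fails if it takes over 115 s, if anything falls off the work surface, if the arm or the gripper's body presses on something with over 40 N, if the wrist force passes 120 N, or if a joint passes its speed limit or range.

## Robot

A 6-joint arm with a two-finger parallel gripper is mounted at the origin on the work surface. World frame = base frame: x ahead of the robot, y to its left, z up, the work surface at z = 0. Lengths are in m, angles in rad, forces in N, time in s.
With the tool pointing down it reaches from about 0.35 to 0.95 m from the base axis. Payload 17.4 kg.
Tool frame: the origin (TCP) lies between the finger pads; the fingertips stand robot.tip_reach ahead of it and the grasp point (between the pads) lies 3 mm ahead of it (robot.tip_reach is the distance from the TCP to the fingertips, in m); z points along the fingers, y is the direction in which the jaws open and shut (so a half turn about z gives the same grasp; the last joint's range is limited). The gripper opens to 93 mm and grips with 3 to 60 N. Pads are 15 mm wide; open, the fingers measure 128 mm over their backs; the gripper's body (75 mm by 188 mm) begins 65 mm behind the grasp point.
Start: joints at [1.085, 0.116, 1.442, -0, 1.584, -0.038], TCP at [0.292, 0.608, 0.241] pointing down, gripper open.
Joint ranges: [-2.83, 2.83], [-0.83, 2.19], [0.07, 2.5], [-1.14, 4.28], [0.01, 3], [-2.97, 2.97]. Speed limits (rad/s): [1.89, 1.89, 2.22, 3.14, 3.14, 3.14].

## Interface

Orientations are given as a unit quaternion [w, x, y, z].
In Python, from cell import readout, optics, job, robot gives the robot as it stands. The module is installed in compiled form; this text tells all that it offers.
- The arm moves only by the tool play_rows, never from a script. Its arguments are lists of equal length, an entry for each row: "grip": the gripper's target within -1 to 1 (fully open at 1, half-way at 0, shut at -1); "dp": the shift along the tool's x, y, z in m, a list of three; "twist": the turn about the tool's z in degrees. In form: {"grip": [grip, ...], "dp": [[x, y, z], ...], "twist": [twist, ...]}. A call has 1 to 20 rows; each row shifts and turns the commanded pose from where the row before left it, along the tool's axes as they then stand; what a row does not reach is not made up. A row lasts 1/8 s, in which the tool goes at most 62.5 mm and 10.7 degrees, less where a joint would pass 70% of its speed; a pose out of reach is approached as far as the arm can. A call is refused whole if a number of a shift passes 0.0625 or a number of a turn 10.7, either way. A call with a gripper value outside its range is refused whole. The fingers move at their own pace and stop on an object; "newtons" is the grip in N (left out, the last holds). Time passes only in rows, so rows that do not move let the fingers close. It gives the time, the measured TCP pose, the force and the opening at its end, in the units of the state.
- readout.observe(): the state, without advancing time (a new reading comes with each control period).
- optics.get_image(name): name is "scene" or "top" or "wrist"; returns the picture (420x560x3 uint8, red, green, blue); there is no depth.
- optics.calibration(name): a dict with "K" (3x3 intrinsics, pixels), "eye" and "rotation" of the camera in the world; the wrist camera has in their place "T_tool_cam" (4x4, takes a point from camera to tool coordinates, whose origin is the TCP and whose axes are the flange's). Camera axes: x right, y down, z forward; pixel columns grow to the right and rows downward; lengths in m; the calibration is good to about 2 mm. A picture is of the moment at which its call begins: read the wrist's pose just before it. calibration takes no time and is no camera call.
- job.sign_off(): hands the job in, once; it reports no verdict.
The state is a dict: "clock": time; "joint_pos": joint angles; "dq": joint speeds; "tau": joint torques, N m; "tcp_pos": TCP position; "orientation": TCP orientation; "force": force on the tool from outside, world axes, zero at the start; "wrist_torque": the same for the moment, N m; "width": finger opening in m.
Only numpy, scipy, OpenCV 4.12 (cv2) and the standard library are available. Lean on these libraries where they do the work, as an engineer would, in place of code of your own. Each camera call takes 0.05 s, during which the arm holds its last target. There are 200 camera calls.

## Working session

There is one attempt and no reset: what is moved stays moved. The work goes in short steps, Python scripts to look and compute and a tool call to move; the robot and the scene stay as the last step left them, time stands still between calls to the robot, and variables do not carry over. Pictures are saved under pics/ and viewed, about 12 in all and at most 16, crops included, and the job is handed in when it is done.

Besides the shell and the picture viewer there is one more tool, called after ">>>" by a JSON object that holds its "api" and its "payload", one argument or row to a line. play_rows: Moves the arm, as the interface text tells. Its arguments: {"type":"object","properties":{"grip":{"type":"array"},"dp":{"type":"array"},"twist":{"type":"array"},"newtons":{"type":"number"}},"required":["grip","dp","twist"]}

```bash
mkdir -p pics; ls; cat > h.py <<'E'
import numpy as np, cv2
from cell import readout, optics, job, robot
def snap(name,fn):
    im=optics.get_image(name); cv2.imwrite('pics/'+fn,im[:,:,::-1]); return im
def ray(name,uv,z):
    c=optics.calibration(name); K=np.array(c['K']); R=np.array(c['rotation']); e=np.array(c['eye'])
    uv=np.atleast_2d(np.array(uv,float)); d=(R@np.linalg.inv(K)@np.c_[uv,np.ones(len(uv))].T).T
    return e+d*((z-e[2])/d[:,2])[:,None]
def proj(name,P):
    c=optics.calibration(name); K=np.array(c['K']); R=np.array(c['rotation']); e=np.array(c['eye'])
    q=(K@R.T@(np.atleast_2d(P)-e).T).T; return q[:,:2]/q[:,2:]
E
python3 - <<'E'
from h import *
s=readout.observe(); print(s); print(robot.tip_reach)
for n in('scene','top'):
    snap(n,n+'0.png'); print(optics.calibration(n))
print(optics.calibration('wrist'))
E
```

```text
pics
{'clock': 0.0, 'joint_pos': array([ 1.08519891e+00,  1.16482694e-01,  1.44226430e+00, -4.31540851e-06,
        1.58400361e+00, -3.78109452e-02]), 'dq': array([-0.00101784,  0.0003478 , -0.00085893,  0.00172602,  0.00081097,
        0.00050618]), 'tau': array([-1.56799174e-04, -7.21260524e+01, -6.22609878e+01,  7.80503964e-02,
        2.38050293e-02, -1.20576242e-04]), 'tcp_pos': array([0.29218695, 0.60828254, 0.23990799]), 'orientation': array([-1.47711491e-04,  2.22027346e-01,  9.75040267e-01, -5.59815834e-04]), 'force': array([ 0.12698463, -0.2400664 , -0.25321017]), 'wrist_torque': array([-0.02241648,  0.00216765,  0.00848699]), 'width': 0.0932068502246282}
0.022
{'K': array([[382.30877353,   0.        , 276.35835154],
       [  0.        , 382.30877353, 209.94632337],
       [  0.        ,   0.        ,   1.        ]]), 'eye': array([ 1.1061924 , -0.16707576,  0.58588657]), 'rotation': array([-0.34432785,  0.71576399,  0.55184801, -0.25413385])}
{'K': array([[388.55475846,   0.        , 283.77145953],
       [  0.        , 388.55475846, 204.74851349],
       [  0.        ,   0.        ,   1.        ]]), 'eye': array([0.28382065, 0.01386556, 1.02826428]), 'rotation': array([ 0.07190429, -0.69845471,  0.70832085, -0.07261098])}
{'K': array([[300.40104575,   0.        , 283.7708323 ],
       [  0.        , 300.40104575, 214.02505108],
       [  0.        ,   0.        ,   1.        ]]), 'T_tool_cam': array([[ 5.41183317e-06, -9.68170568e-01, -2.50291331e-01,
         6.82228863e-02],
       [ 9.99999977e-01,  5.83253471e-05, -2.03990490e-04,
         9.13498836e-04],
       [ 2.12095918e-04, -2.50291324e-01,  9.68170547e-01,
        -1.44378612e-01],
       [ 0.00000000e+00,  0.00000000e+00,  0.00000000e+00,
         1.00000000e+00]])}
```

View pics/scene0.png

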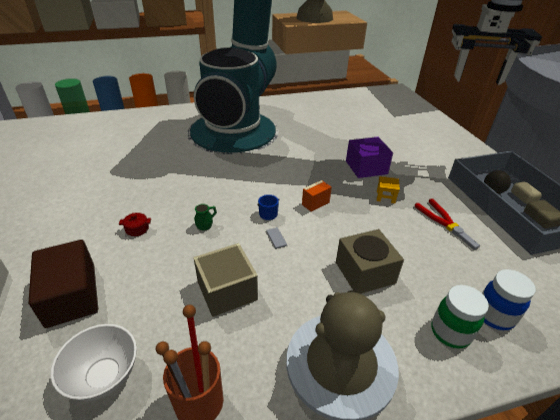

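View pics/top0.png

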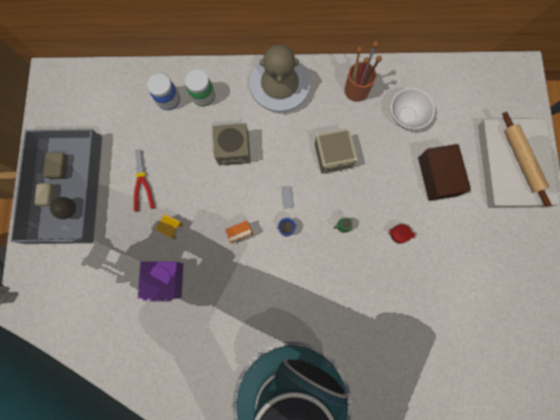

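The top view has the robot at the bottom, so +x points up and +y points left.

Candidates by pixel in the top view:
- **Cooker:** grey with a disc at (231,143). The purple look-alike at (160,281) is rejected.
- **Cupboard:** grey with a pale border at (336,150). The brown block at (445,172) is rejected.
- **Stool:** (168,227). There is no other yellow thing except the pliers' joint.
- **Radio:** (239,231).
- **Bucket:** (287,227). The blue-labelled jar at (163,91) is rejected.
- **Jug:** (345,225). The green jar at (200,87) is rejected.
- **Pot:** (402,234).
- **Pliers:** (143,180).

```bash
cat > h.py <<'E'
import numpy as np, cv2
from scipy.spatial.transform import Rotation as Rn
from cell import readout, optics, job, robot
def q2R(q): q=np.array(q); return Rn.from_quat([q[1],q[2],q[3],q[0]]).as_matrix()
def cam(name,s=None):
    c=optics.calibration(name); K=np.array(c['K'])
    if name!='wrist': return K,q2R(c['rotation']),np.array(c['eye'])
    T=np.array(c['T_tool_cam']); R=q2R(s['orientation']); return K,R@T[:3,:3],np.array(s['tcp_pos'])+R@T[:3,3]
def snap(name,fn):
    s=readout.observe(); im=optics.get_image(name); cv2.imwrite('pics/'+fn,im[:,:,::-1]); return im,cam(name,s)
def ray(C,uv,z):
    K,R,e=C; uv=np.atleast_2d(np.array(uv,float)); d=(R@np.linalg.inv(K)@np.c_[uv,np.ones(len(uv))].T).T
    return e+d*((z-e[2])/d[:,2])[:,None]
def proj(C,P):
    K,R,e=C; q=(K@R.T@(np.atleast_2d(P)-e).T).T; return q[:,:2]/q[:,2:]
HUE=dict(yellow=(18,32),orange=(5,15),blue=(105,128),green=(55,90),red=(172,4))
def blobs(im,col,smin=120,vmin=40,amin=60):
    h=cv2.cvtColor(im,cv2.COLOR_RGB2HSV); lo,hi=HUE[col]; H=h[...,0]
    m=((H>=lo)&(H<=hi) if lo<hi else (H>=lo)|(H<=hi))&(h[...,1]>smin)&(h[...,2]>vmin)
    n,l,st,ce=cv2.connectedComponentsWithStats(m.astype(np.uint8))
    return [(st[i,4],ce[i],(l==i).astype(np.uint8)) for i in range(1,n) if st[i,4]>amin]
def tool():
    s=readout.observe(); R=q2R(s['orientation']); print('t',round(s['clock'],2),'tcp',np.round(s['tcp_pos'],4),'yaw tool-x deg',round(np.degrees(np.arctan2(R[1,0],R[0,0])),2),'w',round(s['width'],4)); return s,R
def go(p,yaw=None):
    """shift in present tool axes to bring tcp to p, and twist to bring tool-x to yaw deg (mod 180)"""
    s,R=tool(); print('dp tool',np.round(R.T@(np.array(p)-s['tcp_pos']),4))
    if yaw is not None:
        c=np.degrees(np.arctan2(R[1,0],R[0,0])); d=(c-yaw+90)%180-90; print('twist',round(d,2))
E
python3 - <<'E'
from h import *
C=cam('top'); im=cv2.imread('pics/top0.png')[:,:,::-1]
for n,u,z in [('cooker',(231,138),.073),('cup',(336,148),.07),('stool',(170,224),.045),('radio',(239,230),.05),('bucket',(287,227),.02),('jug',(345,225),.03),('pot',(402,234),.03),('pl',(141,178),0),('pj',(139,150),0),('ph1',(137,210),0),('ph2',(153,208),0),('grey',(287,197),0)]: print(n,ray(C,u,z)[0].round(3))
print(proj(C,[0,0,0]))
tool()
E
```

```text
cooker [0.662 0.146 0.073]
cup [ 0.631 -0.126  0.07 ]
stool [0.442 0.303 0.045]
radio [0.423 0.126 0.05 ]
bucket [0.434 0.004 0.02 ]
jug [ 0.435 -0.147  0.03 ]
pot [ 0.41  -0.293  0.03 ]
pl [0.578 0.402 0.   ]
pj [0.659 0.412 0.   ]
ph1 [0.488 0.407 0.   ]
ph2 [0.493 0.364 0.   ]
grey [0.519 0.002 0.   ]
[[291.25347146 404.00670602]]
t 0.1 tcp [0.2922 0.6083 0.24  ] yaw tool-x deg 154.34 w 0.0927
```

>>> {"api": "play_rows", "payload": {
  "grip": [1,1,1,1,1,1,1,1,1,1,1,1,1,1,1],
  "dp": [
    [0,0,0],
    [0,0,0],
    [0,0,0],
    [-0.013,-0.05,-0.008],
    [-0.013,-0.05,-0.008],
    [-0.013,-0.05,-0.008],
    [-0.013,-0.05,-0.008],
    [-0.013,-0.05,-0.008],
    [-0.013,-0.05,-0.008],
    [-0.013,-0.05,-0.008],
    [-0.013,-0.05,-0.008],
    [-0.013,-0.05,-0.008],
    [-0.013,-0.05,-0.008],
    [0,0,0],
    [0,0,0]
  ],
  "twist": [-8.55,-8.55,-8.55,0,0,0,0,0,0,0,0,0,0,0,0]
}}

```text
clock: 1.98
tcp_pos: [0.4221, 0.1086, 0.3204]
orientation: [-0.0, 0.0, 1.0, 0.0]
force: [-1.1, 0.7, -0.4]
width: 0.0929
```

```bash
python3 - <<'E'
from h import *
tool(); im,C=snap('wrist','w1.png')
print(proj(C,[[.435,-.147,.03],[.41,-.293,.03],[.442,.303,.045]]))
for col in HUE:
    for a,c,m in blobs(im,col): print(col,a,c.round(0),ray(C,c,.03)[0].round(3))
E
```

```text
t 1.98 tcp [0.4221 0.1086 0.3204] yaw tool-x deg 179.95 w 0.0929
[[109.59862768 193.41182578]
 [  6.34628758 176.47455424]
 [419.93629685 199.96421219]]
yellow 1242 [425. 196.] [0.44  0.316 0.03 ]
yellow 1080 [ 88. 309.] [ 0.626 -0.21   0.03 ]
yellow 949 [481. 312.] [0.631 0.43  0.03 ]
yellow 6186 [423. 367.] [0.738 0.349 0.03 ]
orange 796 [300. 190.] [0.429 0.133 0.03 ]
blue 176 [214. 190.] [0.43  0.006 0.03 ]
red 963 [ 15. 178.] [ 0.412 -0.28   0.03 ]
red 349 [472. 242.] [0.511 0.397 0.03 ]
red 351 [449. 247.] [0.52  0.363 0.03 ]
```

View pics/w1.png

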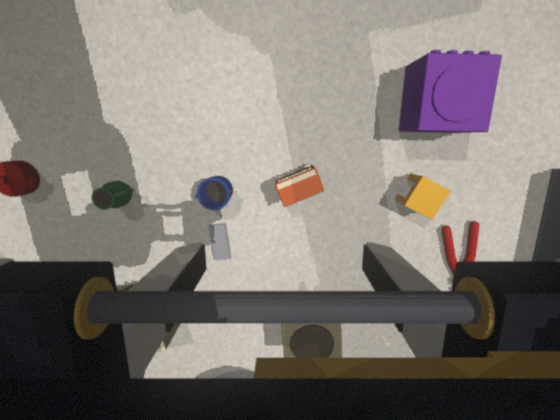

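The wrist view is upside down (right = +y, down = +x). It shows the pot at (15,178), jug (112,194), bucket (214,192), radio (300,186), stool (427,197) and the pliers' handles at (460,245). The gripper hides every row below about 260. Next I'll move forward to see the fronts and tops of the two grey pieces.

>>> {"api": "play_rows", "payload": {
  "grip": [1,1,1,1,1,1,1],
  "dp": [
    [-0.045,-0.02,0],
    [-0.045,-0.02,0],
    [-0.045,-0.02,0],
    [-0.045,-0.02,0],
    [-0.045,-0.02,0],
    [0,0,0],
    [0,0,0]
  ],
  "twist": [0,0,0,0,0,0,0]
}}

```text
clock: 2.9
tcp_pos: [0.6469, 0.0098, 0.3202]
orientation: [-0.0, -0.001, 1.0, 0.0]
force: [-0.5, 0.1, -0.9]
width: 0.0929
```

```bash
python3 - <<'E'
from h import *
tool(); im,C=snap('wrist','w2.png'); np.savez('w2.npz',R=C[1],e=C[2])
b=cv2.resize(im[60:270,80:500],None,fx=1.9,fy=1.9,interpolation=cv2.INTER_CUBIC)
cv2.imwrite('pics/w2c.png',b[:,:,::-1]); print(proj(C,[[.662,.146,.07],[.631,-.126,.07]]))
E
```

```text
t 2.9 tcp [0.6469 0.0098 0.3202] yaw tool-x deg -179.92 w 0.0929
[[385.05042293 200.6758102 ]
 [180.2640363  177.29735792]]
```

View pics/w2c.png

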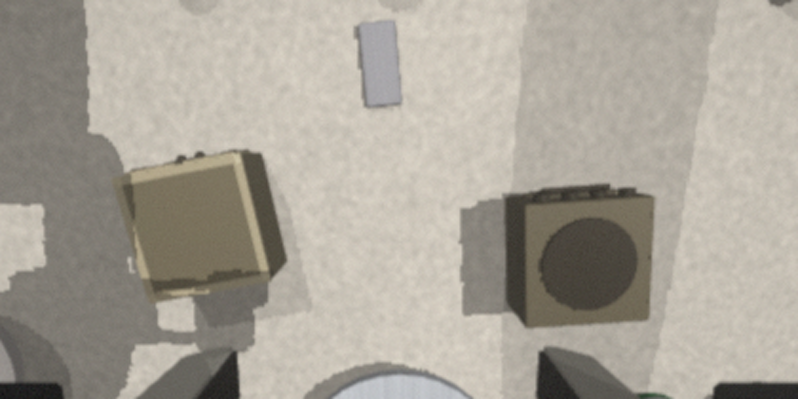

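The crop shows the cooker's top at (525,202), (653,195), (649,318) and (527,326), with the disc at (588,264). The cupboard's top is at (115,178), (238,150), (272,272) and (153,302). Both have their fronts towards the top of the image.

```bash
cat > pose.py <<'E'
from h import *
def run():
    z=np.load('w2.npz'); K=cam('top')[0]; K=np.array(optics.calibration('wrist')['K']); C=(K,z['R'],z['e'])
    im=cv2.imread('pics/w2.png')
    g=cv2.cvtColor(im,cv2.COLOR_BGR2GRAY)
    return C,im,g
E
python3 - <<'E'
from pose import *
C,im,g=run()
def f(p): return (np.array(p,float)+.5)/1.9+[80,60]-.5
S={'cooker':[(525,202),(653,195),(649,318),(527,326)],'cup':[(115,178),(238,150),(272,272),(153,302)]}
for n,p in S.items():
    p=f(p); w=cv2.cornerSubPix(g,p.astype(np.float32).reshape(-1,1,2).copy(),(3,3),(-1,-1),(3,50,.01)).reshape(-1,2)
    for q in(p,w):
        P=ray(C,q,.07)[:,:2]; e=[np.linalg.norm(P[i]-P[(i+1)%4])*1e3 for i in range(4)]
        # edges 0->1 is +y ; 1->2 is +x
        yy=(P[1]-P[0])+(P[2]-P[3]); xx=(P[2]-P[1])+(P[3]-P[0])
        print(n,P.mean(0).round(4),'edges',np.round(e,1),'yaw by y',np.degrees(np.arctan2(-yy[0],yy[1])).round(1),'by x',np.degrees(np.arctan2(xx[1],xx[0])).round(1))
# hotplate
u=f((588,264)); print('hot',ray(C,u,.073))
h=cv2.GaussianBlur(g,(3,3),0); x,y=u.round().astype(int); sub=h[y-32:y+33,x-32:x+33]
print('vals',h[y,x],h[y+30,x+28])
m=(sub<(int(h[y,x])+int(h[y+28,x+28]))/2).astype(np.uint8); n,l,st,ce=cv2.connectedComponentsWithStats(m); k=l[32,32]
c=max(cv2.findContours((l==k).astype(np.uint8),0,1)[0],key=len); el=cv2.fitEllipse(c); print(el, ray(C,np.array(el[0])+[x-32,y-32],.073))
E
```

```text
cooker [0.6578 0.1515] edges [87.3 88.1 87.9 89.4] yaw by y 3.6 by x 4.6
cooker [0.659  0.1514] edges [87.6 88.2 88.  88.5] yaw by y 3.9 by x 3.6
cup [ 0.6337 -0.1237] edges [86.7 85.7 89.2 88.9] yaw by y 13.4 by x 11.8
cup [ 0.6339 -0.1231] edges [87.4 85.5 87.7 89.6] yaw by y 13.5 by x 12.1
hot [[0.65869687 0.15030156 0.073     ]]
vals 68 149
((32.1097412109375, 31.597867965698242), (47.13618469238281, 51.60702133178711), 66.76002502441406) [[0.6585446 0.1501192 0.073    ]]
```

>>> {"api": "play_rows", "payload": {
  "grip": [0.6,0.6,0.6,0.6,0.6,0.6,0.6,0.6],
  "dp": [
    [0.036,0.049,0.022],
    [0.036,0.049,0.022],
    [0.036,0.049,0.022],
    [0.036,0.049,0.022],
    [0.036,0.049,0.022],
    [0.036,0.049,0.022],
    [0,0,0],
    [0,0,0]
  ],
  "twist": [0,0,0,0,0,0,0,0]
}}

```text
clock: 3.95
tcp_pos: [0.438, 0.2928, 0.194]
orientation: [0.001, -0.001, 1.0, 0.0]
force: [1.7, 0.5, -0.1]
width: 0.0743
```

```bash
python3 - <<'E'
from h import *
tool(); im,C=snap('wrist','w3.png')
for col in ('yellow','red'):
  for a,c,m in blobs(im,col):
    print(col,a,c.round(0))
    if col=='yellow' and c[1]<300:
        h=cv2.cvtColor(im,cv2.COLOR_RGB2HSV)[...,2]; v=h[m>0]; print(np.percentile(v,[5,25,50,75,95]))
        t=cv2.threshold(v,0,255,cv2.THRESH_OTSU)[0]; mm=((m>0)&(h>t)).astype(np.uint8)
        mm=cv2.morphologyEx(mm,cv2.MORPH_OPEN,np.ones((5,5)))
        k=max(cv2.findContours(mm,0,1)[0],key=cv2.contourArea)
        P=ray(C,k.reshape(-1,2),.045)[:,:2]; r=cv2.minAreaRect((P*1e3).astype(np.float32)); print(t,r)
E
```

```text
t 3.95 tcp [0.438  0.2928 0.194 ] yaw tool-x deg -179.92 w 0.0743
yellow 2280 [303. 206.]
[169. 200. 202. 204. 225.]
173.0 ((438.9014587402344, 313.517333984375), (46.9484977722168, 47.607757568359375), 63.615447998046875)
yellow 925 [127. 309.]
yellow 743 [443. 314.]
yellow 6966 [410. 367.]
red 189 [385. 248.]
red 83 [345. 252.]
```

View pics/w3.png

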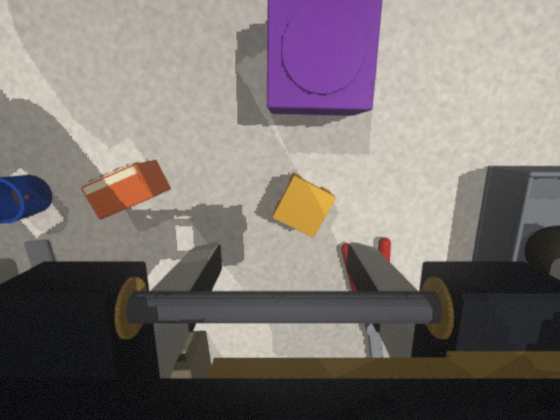

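The stool's seat measures 47×47.6 mm against the real 48, with its centre at (0.439, 0.3135) and an axis at 63.6°. In this picture it sits at (303,206), with the pliers' handles at (345,252) and (385,248), so I'll put the jaws at −26° to stay clear of them.

>>> {"api": "play_rows", "payload": {
  "grip": [0.6,0.6,0.6,0.6,0.6,0.6,0.6,0.6,0.6,0.6,0.6,0.6,0.6],
  "dp": [
    [0,0,0],
    [0,0,0],
    [0,0,0],
    [0,0,0],
    [0,0,0],
    [0,0,0],
    [0,0,0],
    [0,0,0],
    [0,0,0],
    [0,0,0],
    [0,0,0],
    [0.019,-0.008,0.04],
    [0,0,0.04]
  ],
  "twist": [10.6,10.6,10.6,10.6,10.6,10.6,10.6,10.6,10.6,10.6,10.6,0,0]
}}

```text
clock: 5.62
tcp_pos: [0.4409, 0.3131, 0.113]
orientation: [-0.0, 0.851, 0.525, 0.001]
force: [-0.0, -0.1, -0.9]
width: 0.0741
```

```bash
python3 -c "
from h import *
go([.4389,.3135,.039],63.6)"
```

```text
t 5.62 tcp [0.4409 0.3131 0.113 ] yaw tool-x deg 63.32 w 0.0741
dp tool [-0.0007 -0.0021  0.074 ]
twist -0.28
```

>>> {"api": "play_rows", "payload": {
  "grip": [0.6,0.6,0.6,-1,-1,-1,-1,-1],
  "dp": [
    [-0.001,-0.002,0.037],
    [0,0,0.037],
    [0,0,0],
    [0,0,0],
    [0,0,0],
    [0,0,0],
    [0,0,0],
    [0,0,-0.02]
  ],
  "twist": [0,0,0,0,0,0,0,0],
  "newtons": 15
}}

```text
clock: 6.62
tcp_pos: [0.4369, 0.3128, 0.0588]
orientation: [0.0, 0.851, 0.525, -0.001]
force: [0.6, 0.0, -1.0]
width: 0.0482
```

```bash
python3 -c "
from h import *
go([.6527,.2395,.06],93.8)"
```

```text
t 6.62 tcp [0.4369 0.3128 0.0588] yaw tool-x deg 63.4 w 0.0482
dp tool [ 0.0311  0.2257 -0.0015]
twist -30.4
```

>>> {"api": "play_rows", "payload": {
  "grip": [-1,-1,-1,-1,-1,-1,-1,-1,-1,-1,-1],
  "dp": [
    [0,0,-0.01],
    [0,0,0],
    [0,0,0],
    [-0.0177,0.042,0],
    [-0.0177,0.042,0],
    [-0.0177,0.042,0],
    [-0.0177,0.042,0],
    [-0.0177,0.042,0],
    [0,0,0],
    [0,0,0],
    [0,0,0]
  ],
  "twist": [-10.1,-10.1,-10.1,0,0,0,0,0,0,0,0]
}}

```text
clock: 8.0
tcp_pos: [0.6521, 0.2389, 0.0697]
orientation: [0.0, 0.684, 0.73, 0.0]
force: [-0.1, 1.6, -1.5]
width: 0.0477
```

```bash
python3 -c "
from h import *
go([.6527,.2385,.0395],93.8)"
```

```text
t 8.0 tcp [0.6521 0.2389 0.0697] yaw tool-x deg 93.74 w 0.0477
dp tool [-0.0005  0.0005  0.0302]
twist -0.06
```

>>> {"api": "play_rows", "payload": {
  "grip": [-1,-1,-1,0.6,0.6,0.6,0.6,0.6,0.6,0.6],
  "dp": [
    [0,0,0.015],
    [0,0,0.015],
    [0,0,0],
    [0,0,0],
    [0,0,0],
    [0,0,0],
    [0,0,-0.05],
    [0,0,-0.05],
    [0,0,-0.05],
    [0,0,0]
  ],
  "twist": [0,0,0,0,0,0,0,0,0,0]
}}

```text
clock: 9.25
tcp_pos: [0.6541, 0.2388, 0.1942]
orientation: [0.002, 0.684, 0.73, 0.003]
force: [0.7, 0.4, -0.2]
width: 0.0746
```

>>> {"api": "play_rows", "payload": {
  "grip": [0.6,0.6,0.6,0.6,0.6,0.6,0.6,0.6],
  "dp": [
    [0,0,0],
    [0,0,0],
    [0,0,0],
    [0,0,0],
    [0,0,0],
    [0,0,0],
    [0,0,0],
    [0,0,0]
  ],
  "twist": [10.1,10.1,10.1,10.1,10.1,10.1,10.1,10.1]
}}

```text
clock: 10.25
tcp_pos: [0.6526, 0.2383, 0.1878]
orientation: [0.0, 0.994, 0.109, -0.001]
force: [0.2, 0.4, -0.9]
width: 0.0743
```

```bash
python3 -c "
from h import *
go([.434,.004,.185],12.8)"
```

```text
t 10.25 tcp [0.6526 0.2383 0.1878] yaw tool-x deg 12.56 w 0.0743
dp tool [-0.2643  0.1811  0.0031]
twist -0.24
```

Now I'll move above the bucket, measure it, and check the stool from the top camera.

>>> {"api": "play_rows", "payload": {
  "grip": [0.8,0.8,0.8,0.8,0.8,0.8,0.8,0.8],
  "dp": [
    [-0.044,0.03,0],
    [-0.044,0.03,0],
    [-0.044,0.03,0],
    [-0.044,0.03,0],
    [-0.044,0.03,0],
    [-0.044,0.03,0],
    [0,0,0],
    [0,0,0]
  ],
  "twist": [0,0,0,0,0,0,0,0]
}}

```text
clock: 11.25
tcp_pos: [0.4359, 0.0042, 0.1887]
orientation: [-0.0, 0.994, 0.112, 0.0]
force: [0.4, -0.2, -0.1]
width: 0.0839
```

```bash
python3 - <<'E'
from h import *
tool(); im,C=snap('wrist','w4.png')
for a,c,m in blobs(im,'blue'):
    k=max(cv2.findContours(m,0,1)[0],key=cv2.contourArea); k=cv2.convexHull(k)
    P=ray(C,k.reshape(-1,2),.042)[:,:2]; print(a,c.round(0),cv2.minEnclosingCircle((P*1e3).astype(np.float32)))
t,C2=snap('top','top1.png')
a=im[60:270,80:500]; b=t[80:290,100:440]
cv2.imwrite('pics/m4.png',np.hstack([cv2.resize(a,(440,220)),cv2.resize(b,(356,220))])[:,:,::-1])
for c0,c,m in blobs(t,'yellow'):
    if c0>100 and c[0]<260 and c[1]<240 and c[1]>100: print('stool',c0,c,ray(C2,c,.045))
E
```

```text
t 11.25 tcp [0.4359 0.0042 0.1887] yaw tool-x deg 12.86 w 0.0839
413 [281. 209.] ((433.9632568359375, 7.56536340713501), 23.280445098876953)
stool 345 [199.67246377 147.35362319] [[0.64742937 0.23348526 0.045     ]]
```

View pics/m4.png

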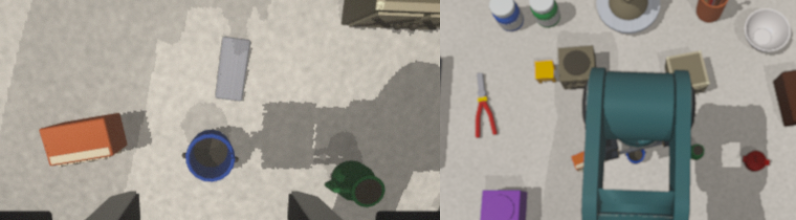

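The left half shows the bucket rim at (281,209), centred at (0.434, 0.0076) with radius 23.3 mm. The right half shows the stool directly left of the cooker with a small gap and the pliers unmoved.

>>> {"api": "play_rows", "payload": {
  "grip": [0.8,0.8,0.8,0.8,0.8,-1,-1,-1,-1,-1,-1,-1],
  "dp": [
    [-0.001,-0.004,0.04],
    [0,0,0.04],
    [0,0,0.04],
    [0,0,0.0377],
    [0,0,0],
    [0,0,0],
    [0,0,0],
    [0,0,0],
    [0,0,0],
    [0,0,-0.03],
    [0,0,-0.03],
    [0,0,0]
  ],
  "twist": [0,0,0,0,0,0,0,0,0,0,0,0],
  "newtons": 12
}}

```text
clock: 12.85
tcp_pos: [0.4348, 0.0076, 0.0936]
orientation: [0.0, 0.994, 0.112, 0.002]
force: [0.5, 0.1, -1.6]
width: 0.0474
```

```bash
python3 -c "
from h import *
go([.5472,-.1431,.0915],12.8)"
```

```text
t 12.85 tcp [0.4348 0.0076 0.0936] yaw tool-x deg 12.89 w 0.0474
dp tool [0.0759 0.172  0.0025]
twist 0.09
```

>>> {"api": "play_rows", "payload": {
  "grip": [-1,-1,-1,-1,-1,-1],
  "dp": [
    [0.019,0.043,0],
    [0.019,0.043,0],
    [0.019,0.043,0],
    [0.019,0.043,0],
    [0,0,0],
    [0,0,0]
  ],
  "twist": [0,0,0,0,0,0]
}}

```text
clock: 13.6
tcp_pos: [0.5456, -0.1427, 0.0904]
orientation: [-0.0, 0.994, 0.112, -0.001]
force: [-0.8, -0.1, -1.2]
width: 0.0474
```

```bash
python3 -c "
from h import *
go([.5472,-.1431,.0315],12.8)"
```

```text
t 13.6 tcp [ 0.5456 -0.1427  0.0904] yaw tool-x deg 12.87 w 0.0474
dp tool [0.0015 0.0008 0.0589]
twist 0.07
```

>>> {"api": "play_rows", "payload": {
  "grip": [-1,-1,-1,-1,0.6,0.6,0.6,0.6,0.6,0.6,0.6,0.6,0.6,0.6],
  "dp": [
    [0.001,0.001,0.025],
    [0,0,0.025],
    [0,0,0.009],
    [0,0,0],
    [0,0,0],
    [0,0,0],
    [0,0,0],
    [0,0,-0.05],
    [0,0,-0.05],
    [0,0,-0.06],
    [-0.055,-0.01,0],
    [-0.055,-0.01,0],
    [0,0,0],
    [0,0,0]
  ],
  "twist": [0,0,0,0,0,0,0,0,0,0,0,0,0,0]
}}

```text
clock: 15.35
tcp_pos: [0.4361, -0.1489, 0.1928]
orientation: [0.0, 0.994, 0.112, 0.0]
force: [-0.1, -0.0, -0.1]
width: 0.0745
```

```bash
python3 - <<'E'
from h import *
tool(); im,C=snap('wrist','w5.png')
h=cv2.cvtColor(im,cv2.COLOR_RGB2HSV); print(proj(C,[[.435,-.147,.03]]))
for a,c,m in blobs(im,'green',90,15): print('g',a,c.round(0),ray(C,c,.03)[0].round(4))
for a,c,m in blobs(im,'blue'):
    k=max(cv2.findContours(m,0,1)[0],key=cv2.contourArea); k=cv2.convexHull(k)
    P=ray(C,k.reshape(-1,2),.042)[:,:2]; print('b',a,c.round(0),cv2.minEnclosingCircle((P*1e3).astype(np.float32)))
b=np.clip(cv2.resize(im[100:270,160:400],None,fx=3,fy=3,interpolation=cv2.INTER_CUBIC).astype(int)*2,0,255)
cv2.imwrite('pics/w5c.png',b[:,:,::-1].astype(np.uint8))
E
```

```text
t 15.35 tcp [ 0.4361 -0.1489  0.1928] yaw tool-x deg 12.87 w 0.0745
[[281.75707181 206.4236222 ]]
g 175 [276. 203.] [ 0.4368 -0.1405  0.03  ]
b 623 [308.  92.] ((546.294677734375, -143.60507202148438), 23.174911499023438)
```

View pics/w5c.png

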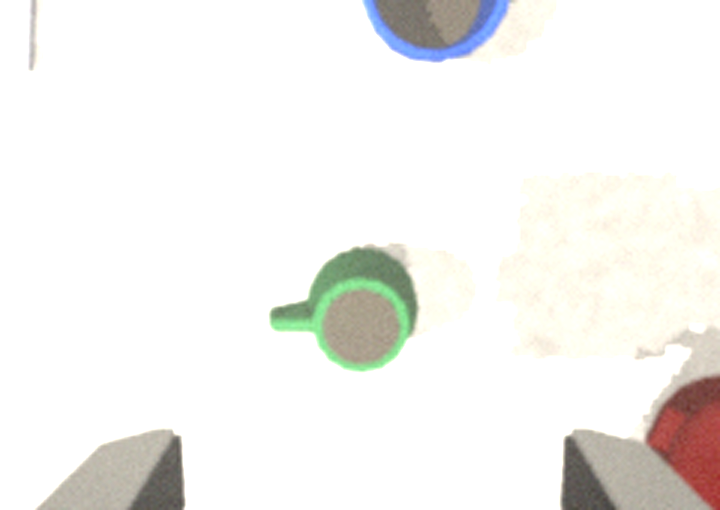

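The crop shows the jug's lip circle at (362,322), which is full-image (280.7,207.3), with its handle pointing left to (272,318). The bucket's measured centre of (0.5463, −0.1436) is within 1 mm of its target.

```bash
python3 - <<'E'
from h import *
s,R=tool(); C=cam('wrist',s)
f=lambda p:np.array(p)/3+[160,100]
c=ray(C,f((362,322)),.052)[0]; r=[ray(C,f(q),.052)[0] for q in((362,370),(411,322))]
print('jug',c.round(4),[np.linalg.norm(q-c).round(4) for q in r])
for z in(.03,.036,.042):
    h=ray(C,f((272,319)),z)[0]; d=h-c; print(z,np.linalg.norm(d[:2]).round(4),np.degrees(np.arctan2(d[1],d[0])).round(1))
E
```

```text
t 15.4 tcp [ 0.4364 -0.1489  0.1925] yaw tool-x deg 12.9 w 0.0745
jug [ 0.4391 -0.145   0.052 ] [np.float64(0.0162), np.float64(0.0159)]
0.03 0.0319 110.2
0.036 0.0311 107.8
0.042 0.0303 105.3
```

>>> {"api": "play_rows", "payload": {
  "grip": [0.6,0.6,0.6,0.6,0.6,0.6,0.6,0.6,0.6,0.6,0.6,0.6,0.6],
  "dp": [
    [0,0,0],
    [0,0,0],
    [0,0,0],
    [0,0,0],
    [0,0,0],
    [0,0,0],
    [0,0,0],
    [0,0,0],
    [0,0,0],
    [0.003,0.004,0.03],
    [0,0,0.03],
    [0,0,0.03],
    [0,0,0]
  ],
  "twist": [-10.6,-10.6,-10.6,-10.6,-10.6,-10.6,-10.6,-10.6,-10.6,0,0,0,0]
}}

```text
clock: 17.02
tcp_pos: [0.4383, -0.1442, 0.1002]
orientation: [-0.002, 0.585, 0.811, -0.001]
force: [-0.1, -0.5, 0.5]
width: 0.0742
```

```bash
python3 -c "
from h import *
go([.4391,-.145,.025],108)"
```

```text
t 17.02 tcp [ 0.4383 -0.1442  0.1002] yaw tool-x deg 108.32 w 0.0742
dp tool [-0.0012  0.0008  0.0752]
twist 0.32
```

>>> {"api": "play_rows", "payload": {
  "grip": [0.6,0.6,0.6,-1,-1,-1,-1,-1,-1,-1,-1,-1],
  "dp": [
    [-0.001,0.001,0.038],
    [0,0,0.037],
    [0,0,0],
    [0,0,0],
    [0,0,0],
    [0,0,0],
    [0,0,0],
    [0,0,-0.04],
    [0,0,-0.06],
    [0,0,-0.06],
    [0,0,0],
    [0,0,0]
  ],
  "twist": [0,0,0,0,0,0,0,0,0,0,0,0],
  "newtons": 15
}}

```text
clock: 18.52
tcp_pos: [0.4397, -0.1453, 0.1868]
orientation: [-0.0, 0.586, 0.811, -0.0]
force: [-0.7, -0.1, -1.6]
width: 0.0397
```

```bash
python3 -c "
from h import *
go([.56,.24,.185],108)"
```

```text
t 18.52 tcp [ 0.4397 -0.1453  0.1868] yaw tool-x deg 108.29 w 0.0397
dp tool [0.328  0.2351 0.0018]
twist 0.29
```

>>> {"api": "play_rows", "payload": {
  "grip": [-1,-1,-1,-1,-1,-1,-1,-1,-1],
  "dp": [
    [0.047,0.0335,0],
    [0.047,0.0335,0],
    [0.047,0.0335,0],
    [0.047,0.0335,0],
    [0.047,0.0335,0],
    [0.047,0.0335,0],
    [0.047,0.0335,0],
    [0,0,0],
    [0,0,0]
  ],
  "twist": [0,0,0,0,0,0,0,0,0]
}}

```text
clock: 19.65
tcp_pos: [0.5587, 0.2402, 0.1856]
orientation: [-0.001, 0.586, 0.811, -0.001]
force: [0.9, -0.2, -1.0]
width: 0.0398
```

```bash
python3 - <<'E'
from h import *
tool(); im,C=snap('wrist','w6.png')
h=cv2.cvtColor(im,cv2.COLOR_RGB2HSV)[...,2]
for a,c,m in blobs(im,'yellow'):
    if a<600 or a>5000: continue
    v=h[m>0]; t=cv2.threshold(v,0,255,cv2.THRESH_OTSU)[0]
    mm=cv2.morphologyEx(((m>0)&(h>t)).astype(np.uint8),cv2.MORPH_OPEN,np.ones((5,5)))
    for M in(m,mm):
        k=max(cv2.findContours(M,0,1)[0],key=cv2.contourArea)
        print(a,c.round(0),cv2.minAreaRect((ray(C,k.reshape(-1,2),.045)[:,:2]*1e3).astype(np.float32)))
E
```

```text
t 19.65 tcp [0.5587 0.2402 0.1856] yaw tool-x deg 108.32 w 0.0398
2469 [369. 236.] ((647.8970947265625, 240.53488159179688), (57.284732818603516, 53.55696487426758), 3.4780783653259277)
2469 [369. 236.] ((653.1572265625, 238.46670532226562), (47.03474044799805, 48.285682678222656), 3.4780781269073486)
605 [370. 308.] ((679.4179077148438, 165.84982299804688), (18.044418334960938, 74.20965576171875), 24.689739227294922)Traceback (most recent call last):
  File "<stdin>", line 9, in <module>
ValueError: max() iterable argument is empty
```

View pics/w6.png

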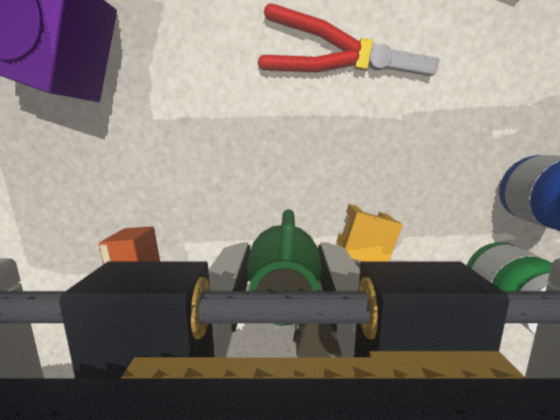

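The stool seat measures 47×48 mm at (0.653, 0.2385), with yaw 3.5° against the cooker's 3.8°. The jug hangs upright in the jaws at (287,265), and the pliers at (360,50) are untouched.

>>> {"api": "play_rows", "payload": {
  "grip": [-1,-1,-1,-1,-1,-1],
  "dp": [
    [-0.0155,0.0445,0.02],
    [-0.0155,0.0445,0.02],
    [0,0,0.02],
    [0,0,0.02],
    [0,0,0],
    [0,0,0]
  ],
  "twist": [0,0,0,0,0,0]
}}

```text
clock: 20.45
tcp_pos: [0.6533, 0.2392, 0.1087]
orientation: [0.0, 0.586, 0.811, 0.001]
force: [0.0, 0.3, -0.9]
width: 0.0398
```

```bash
python3 -c "
from h import *
go([.653,.2387,.071],108)"
```

```text
t 20.45 tcp [0.6533 0.2392 0.1087] yaw tool-x deg 108.3 w 0.0398
dp tool [-0.0004 -0.0005  0.0377]
twist 0.3
```

>>> {"api": "play_rows", "payload": {
  "grip": [-1,-1,-1,0.4,0.4,0.4,0.4,0.4,0.4,0.4],
  "dp": [
    [0,0,0.019],
    [0,0,0.0185],
    [0,0,0],
    [0,0,0],
    [0,0,0],
    [0,0,0],
    [0,0,-0.04],
    [0,0,-0.05],
    [0,0,-0.05],
    [0,0,0]
  ],
  "twist": [0,0,0,0,0,0,0,0,0,0]
}}

```text
clock: 21.7
tcp_pos: [0.6547, 0.2395, 0.215]
orientation: [0.002, 0.586, 0.811, 0.003]
force: [0.3, -0.1, -0.1]
width: 0.0655
```

>>> {"api": "play_rows", "payload": {
  "grip": [0.9,0.9,0.9,0.9,0.9,0.9,0.9,0.9,0.9,0.9,0.9,0.9,0.9],
  "dp": [
    [-0.0387,-0.036,0],
    [-0.0387,-0.036,0],
    [-0.0387,-0.036,0],
    [-0.0387,-0.036,0],
    [-0.0387,-0.036,0],
    [-0.0387,-0.036,0],
    [-0.0387,-0.036,0],
    [-0.0387,-0.036,0],
    [-0.0387,-0.036,0],
    [-0.0387,-0.036,0],
    [-0.0387,-0.036,0],
    [0,0,0],
    [0,0,0]
  ],
  "twist": [0,0,0,0,0,0,0,0,0,0,0,0,0]
}}

```text
clock: 23.32
tcp_pos: [0.4111, -0.2891, 0.2093]
orientation: [-0.0, 0.586, 0.81, 0.0]
force: [0.0, -0.2, 0.1]
width: 0.0887
```

```bash
python3 - <<'E'
from h import *
tool(); im,C=snap('wrist','w7.png'); t,_=snap('top','top2.png')
for a,c,m in blobs(im,'red',120,20):
    k=cv2.convexHull(max(cv2.findContours(m,0,1)[0],key=cv2.contourArea)).reshape(-1,2)
    print(a,c.round(0),k.min(0),k.max(0),[ray(C,c,z)[0].round(4) for z in(.02,.034)])
print(proj(C,[.41,-.293,.034]))
b=cv2.resize(im[110:270,170:390],None,fx=2.5,fy=2.5,interpolation=cv2.INTER_CUBIC)
d=cv2.resize(t[100:300,120:260],(280,400))
cv2.imwrite('pics/w7c.png',np.clip(np.hstack([b,d]).astype(int)*1.4,0,255).astype(np.uint8)[:,:,::-1])
E
```

```text
t 23.32 tcp [ 0.4111 -0.2891  0.2093] yaw tool-x deg 108.26 w 0.0887
1751 [284. 203.] [262 176] [306 230] [array([ 0.4138, -0.2922,  0.02  ]), array([ 0.4129, -0.2893,  0.034 ])]
[[280.62508902 205.1058363 ]]
```

View pics/w7c.png

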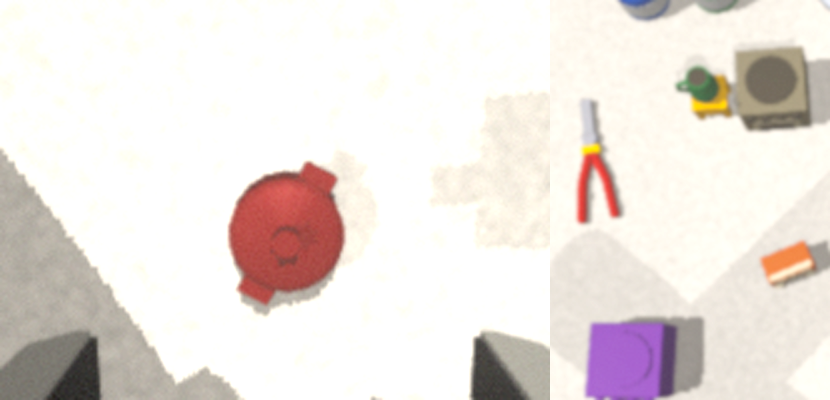

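The crop shows the pot's disc at (286,234), its knob at (286,242), and its ears at the upper right and lower left, clear of the jaw line. The top view shows the jug standing on the stool.

```bash
python3 - <<'E'
from h import *
s,R=tool(); C=cam('wrist',s)
f=lambda p:np.array(p)/2.5+[170,110]
for p,z in (((286.5,235),.034),((286,241),.044),((229,235),.03),((344,235),.03)): print(ray(C,f(p),z)[0].round(4))
go([.4135,-.290,.026],108.3)
E
```

```text
t 23.43 tcp [ 0.4115 -0.2885  0.2096] yaw tool-x deg 108.36 w 0.0885
[ 0.4143 -0.29    0.034 ]
[ 0.4141 -0.2904  0.044 ]
[ 0.3905 -0.2988  0.03  ]
[ 0.4387 -0.2828  0.03  ]
t 23.43 tcp [ 0.4115 -0.2885  0.2096] yaw tool-x deg 108.36 w 0.0885
dp tool [-0.0021  0.0014  0.1836]
twist 0.06
```

>>> {"api": "play_rows", "payload": {
  "grip": [0.9,0.9,0.9,0.9,0.9,0.9,-1,-1,-1,-1,-1,-1,-1,-1],
  "dp": [
    [-0.0025,0.002,0.045],
    [0,0,0.045],
    [0,0,0.045],
    [0,0,0.033],
    [0,0,0.0155],
    [0,0,0],
    [0,0,0],
    [0,0,0],
    [0,0,0],
    [0,0,0],
    [0,0,-0.04],
    [0,0,-0.05],
    [0,0,-0.05],
    [0,0,0]
  ],
  "twist": [0,0,0,0,0,0,0,0,0,0,0,0,0,0],
  "newtons": 18
}}

```text
clock: 25.18
tcp_pos: [0.4148, -0.2919, 0.1703]
orientation: [0.003, 0.586, 0.81, -0.0]
force: [-0.2, -0.3, -1.3]
width: 0.0515
```

```bash
python3 -c "
from h import *
go([.6586,.1505,.166],108.3)"
```

```text
t 25.18 tcp [ 0.4148 -0.2919  0.1703] yaw tool-x deg 108.29 w 0.0515
dp tool [0.3436 0.3703 0.0038]
twist -0.01
```

>>> {"api": "play_rows", "payload": {
  "grip": [-1,-1,-1,-1,-1,-1,-1,-1,-1,-1,-1],
  "dp": [
    [0.038,0.041,-0.001],
    [0.038,0.041,0],
    [0.038,0.041,0],
    [0.038,0.041,0],
    [0.038,0.041,0],
    [0.038,0.041,0],
    [0.038,0.041,0],
    [0.038,0.041,0],
    [0.038,0.041,0],
    [0,0,0],
    [0,0,0]
  ],
  "twist": [0,0,0,0,0,0,0,0,0,0,0]
}}

```text
clock: 26.55
tcp_pos: [0.6563, 0.1491, 0.1658]
orientation: [-0.001, 0.586, 0.811, -0.001]
force: [0.3, -0.7, -1.6]
width: 0.0513
```

```bash
python3 -c "
from h import *
go([.6586,.1500,.1],108.3)"
```

```text
t 26.55 tcp [0.6563 0.1491 0.1658] yaw tool-x deg 108.31 w 0.0513
dp tool [0.0001 0.0026 0.0658]
twist 0.01
```

>>> {"api": "play_rows", "payload": {
  "grip": [-1,-1,-1,-1,0.8,0.8,0.8,0.8,0.8,0.8,0.8],
  "dp": [
    [0,0.0025,0.03],
    [0,0,0.025],
    [0,0,0.0105],
    [0,0,0],
    [0,0,0],
    [0,0,0],
    [0,0,0],
    [0,0,-0.05],
    [0,0,-0.05],
    [0,0,0],
    [0,0,0]
  ],
  "twist": [0,0,0,0,0,0,0,0,0,0,0]
}}

```text
clock: 27.92
tcp_pos: [0.659, 0.1502, 0.2014]
orientation: [-0.0, 0.586, 0.811, -0.0]
force: [-0.1, -0.5, 0.8]
width: 0.0839
```

```bash
python3 -c "
from h import *
go([.426,.128,.20],108.3)"
```

```text
t 27.93 tcp [0.659  0.1502 0.2014] yaw tool-x deg 108.3 w 0.0839
dp tool [ 0.052  -0.2282  0.0015]
twist -0.0
```

>>> {"api": "play_rows", "payload": {
  "grip": [0.8,0.8,0.8,0.8,0.8,0.8,0.8,0.8],
  "dp": [
    [0.0085,-0.038,0],
    [0.0085,-0.038,0],
    [0.0085,-0.038,0],
    [0.0085,-0.038,0],
    [0.0085,-0.038,0],
    [0.0085,-0.038,0],
    [0,0,0],
    [0,0,0]
  ],
  "twist": [0,0,0,0,0,0,0,0]
}}

```text
clock: 28.92
tcp_pos: [0.4268, 0.1271, 0.2012]
orientation: [-0.0, 0.586, 0.811, -0.0]
force: [-0.4, -0.1, 0.0]
width: 0.0839
```

```bash
python3 - <<'E'
from h import *
s,R=tool(); im,C=snap('wrist','w8.png'); t,_=snap('top','top3.png'); np.savez('w8.npz',R=C[1],e=C[2])
b=cv2.resize(im[130:270,190:370],None,fx=3,fy=3,interpolation=cv2.INTER_CUBIC)
d=cv2.resize(t[100:300,180:290],(231,420))
cv2.imwrite('pics/w8c.png',np.clip(np.hstack([b,d]).astype(int)*1.2,0,255).astype(np.uint8)[:,:,::-1])
E
```

```text
t 28.93 tcp [0.4268 0.1271 0.2012] yaw tool-x deg 108.29 w 0.0839
```

View pics/w8c.png

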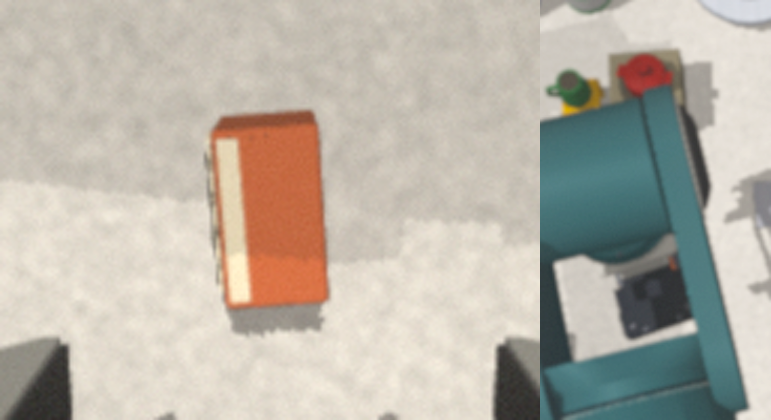

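The crop shows the radio's top at (212,130), (316,124), (327,299) and (228,306), with the front stripe on the left, which is the robot side. The pot sits on the cooker.

```bash
python3 - <<'E'
from h import *
s,R=tool(); z=np.load('w8.npz'); C=(cam('wrist',s)[0],z['R'],z['e'])
P=ray(C,np.array([(212,130),(316,124),(327,299),(228,306)])/3+[190-.3,130-.3],.05)[:,:2]
print(P.round(4),[np.linalg.norm(P[i]-P[(i+1)%4]).round(4) for i in range(4)])
x=(P[1]-P[0])+(P[2]-P[3]); y=(P[0]-P[3])+(P[1]-P[2])
a,b=np.degrees(np.arctan2(x[1],x[0])),np.degrees(np.arctan2(-y[0],y[1])); print('c',P.mean(0).round(4),'yaw',a,b)
w=b+90; print(w); go([*P.mean(0),.031],w)
E
```

```text
t 29.02 tcp [0.4271 0.1271 0.2012] yaw tool-x deg 108.29 w 0.0833
[[0.3953 0.1528]
 [0.427  0.1653]
 [0.4499 0.1098]
 [0.4184 0.0968]] [np.float64(0.0341), np.float64(0.06), np.float64(0.0341), np.float64(0.0606)]
c [0.4227 0.1312] yaw 22.05882160238342 22.41658657786487
112.41658657786488
t 29.02 tcp [0.4271 0.1271 0.2012] yaw tool-x deg 108.29 w 0.0833
dp tool [ 0.0053 -0.0028  0.1702]
twist -4.13
```

>>> {"api": "play_rows", "payload": {
  "grip": [0.8,0.8,0.8,0.8,0.8,0.8,-1,-1,-1,-1,-1,-1,-1,-1,-1],
  "dp": [
    [0,0,0],
    [0.0055,-0.0025,0.04],
    [0,0,0.045],
    [0,0,0.045],
    [0,0,0.037],
    [0,0,0],
    [0,0,0],
    [0,0,0],
    [0,0,0],
    [0,0,0],
    [0,0,0],
    [0,0,-0.05],
    [0,0,-0.05],
    [0,0,-0.05],
    [0,0,0]
  ],
  "twist": [-4.1,0,0,0,0,0,0,0,0,0,0,0,0,0,0],
  "newtons": 20
}}

```text
clock: 30.9
tcp_pos: [0.4234, 0.1316, 0.1886]
orientation: [0.002, 0.556, 0.831, 0.002]
force: [-0.4, -0.2, -1.5]
width: 0.0357
```

```bash
python3 -c "
from h import *
go([.63,-.205,.19],102.8)"
```

```text
t 30.9 tcp [0.4234 0.1316 0.1886] yaw tool-x deg 112.4 w 0.0357
dp tool [-0.3899  0.0627 -0.0007]
twist 9.6
```

>>> {"api": "play_rows", "payload": {
  "grip": [-1,-1,-1,-1,-1,-1,-1,-1,-1,-1,-1],
  "dp": [
    [0,0,-0.01],
    [-0.0467,0.0159,0],
    [-0.0467,0.0159,0],
    [-0.0467,0.0159,0],
    [-0.0467,0.0159,0],
    [-0.0467,0.0159,0],
    [-0.0467,0.0159,0],
    [-0.0467,0.0159,0],
    [-0.0467,0.0159,0],
    [0,0,0],
    [0,0,0]
  ],
  "twist": [9.6,0,0,0,0,0,0,0,0,0,0]
}}

```text
clock: 32.28
tcp_pos: [0.6286, -0.2046, 0.1934]
orientation: [-0.001, 0.624, 0.781, -0.0]
force: [-0.1, 0.4, -1.3]
width: 0.0357
```

```bash
python3 - <<'E'
from h import *
s,R=tool(); im,C=snap('wrist','w9.png'); np.savez('w9.npz',R=C[1],e=C[2])
b=cv2.resize(im[50:300,140:440],None,fx=2.4,fy=2.4,interpolation=cv2.INTER_CUBIC)
cv2.imwrite('pics/w9c.png',b[:,:,::-1])
E
```

```text
t 32.27 tcp [ 0.6286 -0.2046  0.1934] yaw tool-x deg 102.78 w 0.0357
```

View pics/w9c.png

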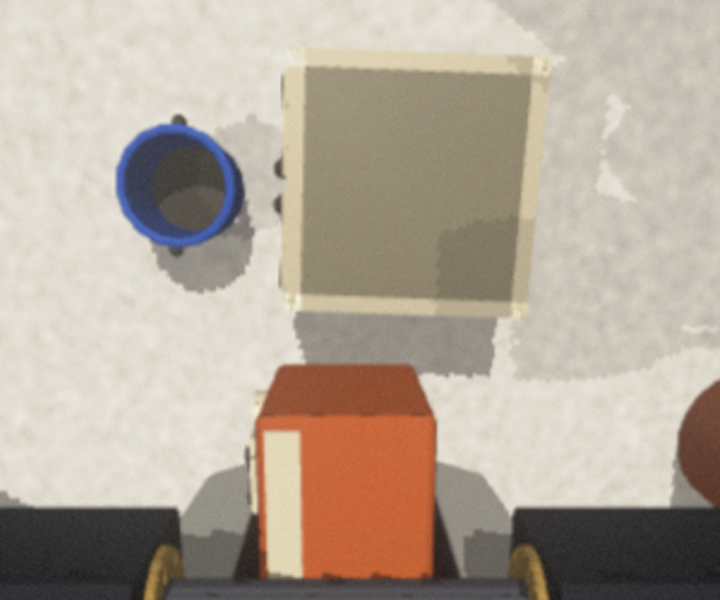

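The crop shows the cupboard's top at (292,47), (549,57), (526,317) and (286,308), the bucket in front at (180,185), and the radio square in the jaws with its stripe to the front.

```bash
python3 - <<'E'
from h import *
s,R=tool(); z=np.load('w9.npz'); C=(cam('wrist',s)[0],z['R'],z['e'])
f=lambda p:np.array(p)/2.4+[139.7,49.7]
P=ray(C,f([(292,47),(549,57),(526,317),(286,308)]),.07)[:,:2]
print(P.round(4),[np.linalg.norm(P[i]-P[(i+1)%4]).round(4) for i in range(4)])
x=(P[1]-P[0])+(P[2]-P[3]); y=(P[0]-P[3])+(P[1]-P[2])
print('cup',P.mean(0).round(4),np.degrees(np.arctan2(x[1],x[0])),np.degrees(np.arctan2(-y[0],y[1])))
b=ray(C,f((180,185)),.042)[0]; print('bucket',b)
P2=ray(C,f([(259,417),(436,417)]),s['tcp_pos'][2]-.034+.05); d=P2[1]-P2[0]; print('radio back edge yaw',np.degrees(np.arctan2(d[1],d[0])),np.linalg.norm(d),'left-end offset along tool x',((P2.mean(0)-s['tcp_pos'])@R)[:2])
E
```

```text
t 32.33 tcp [ 0.6286 -0.2042  0.194 ] yaw tool-x deg 102.81 w 0.036
[[ 0.5845 -0.0889]
 [ 0.671  -0.0725]
 [ 0.6885 -0.1602]
 [ 0.6005 -0.1768]] [np.float64(0.088), np.float64(0.0895), np.float64(0.0896), np.float64(0.0893)]
cup [ 0.6361 -0.1246] 10.675399930175175 10.79074473614748
bucket [ 0.54847855 -0.14257247  0.042     ]
radio back edge yaw 12.793450865513542 0.03267459325903616 left-end offset along tool x [0.0314698  0.00134687]
```

The two looks at the cupboard disagree by 2° in yaw, so I'll fit the sharp inner edge of its border in both.

```bash
python3 - <<'E'
from h import *
from scipy.ndimage import map_coordinates
s=readout.observe(); K=cam('wrist',s)[0]
def fit(fn,npz,Q,order):
    z=np.load(npz); C=(K,z['R'],z['e']); g=cv2.GaussianBlur(cv2.cvtColor(cv2.imread(fn),cv2.COLOR_BGR2GRAY),(3,3),0).astype(float)
    Q=np.array(Q,float); L=[];ctr=Q.mean(0)
    for i in range(4):
        a,b=Q[i],Q[(i+1)%4]; n=np.array([-(b-a)[1],(b-a)[0]]); n/=np.linalg.norm(n)
        if n@(ctr-a)>0:n=-n
        pts=[]
        for t in np.linspace(.12,.88,40):
            o=np.arange(-3,3.01,.1); p=a+t*(b-a)+o[:,None]*n
            v=map_coordinates(g,[p[:,1],p[:,0]],order=1); d=np.gradient(v); pts.append(p[np.argmax(d)])   # brighter outward
        W=ray(C,np.array(pts),.07)[:,:2]
        for _ in range(3):
            vx,vy,x0,y0=cv2.fitLine(W.astype(np.float32),cv2.DIST_HUBER,0,1e-4,1e-4).ravel().astype(float); r=np.abs((W-[x0,y0])@[-vy,vx]); W=W[r<max(2*np.median(r),5e-4)]
        L.append((vx,vy,x0,y0)); ang=np.degrees(np.arctan2(vy,vx)); print(i,'edge ang mod90',((ang+45)%90-45).round(2),len(W))
    cs=[]
    for i in range(4):
        p,q=L[i-1],L[i]; t=np.linalg.solve(np.array([[p[0],-q[0]],[p[1],-q[1]]]),np.array([q[2]-p[2],q[3]-p[3]])); cs.append([p[2]+t[0]*p[0],p[3]+t[0]*p[1]])
    cs=np.array(cs); print(fn,'centre',cs.mean(0).round(4),[np.linalg.norm(cs[i]-cs[i-1]).round(4) for i in range(4)])
fit('pics/w9.png','w9.npz',np.array([(304,67),(533,73),(515,300),(301,295)])/2.4+[139.7,49.7],0)
fit('pics/w2.png','w2.npz',np.array([(132,183),(236,162),(262,264),(150,290)])/1.9+[79.8,59.8],0)
E
```

```text
0 edge ang mod90 10.68 35
1 edge ang mod90 10.66 37
2 edge ang mod90 10.57 33
3 edge ang mod90 11.31 28
pics/w9.png centre [ 0.6357 -0.1248] [np.float64(0.0779), np.float64(0.0785), np.float64(0.078), np.float64(0.0776)]
0 edge ang mod90 10.9 34
1 edge ang mod90 11.02 34
2 edge ang mod90 13.2 33
3 edge ang mod90 8.71 34
pics/w2.png centre [ 0.6355 -0.1252] [np.float64(0.0785), np.float64(0.0758), np.float64(0.0753), np.float64(0.079)]
```

>>> {"api": "play_rows", "payload": {
  "grip": [-1,-1,-1,-1,-1,-1],
  "dp": [
    [0,0,0],
    [0.0383,0.0109,0.02],
    [0.0383,0.0109,0.02],
    [0,0,0.03],
    [0,0,0],
    [0,0,0]
  ],
  "twist": [2,0,0,0,0,0]
}}

```text
clock: 33.08
tcp_pos: [0.6364, -0.1257, 0.1263]
orientation: [0.001, 0.638, 0.77, 0.0]
force: [0.1, -1.0, -1.2]
width: 0.0359
```

```bash
python3 -c "
from h import *
go([.6356,-.1249,.105],100.8)"
```

```text
t 33.08 tcp [ 0.6364 -0.1257  0.1263] yaw tool-x deg 100.76 w 0.0359
dp tool [ 0.001  -0.0007  0.0213]
twist -0.04
```

>>> {"api": "play_rows", "payload": {
  "grip": [-1,-1,-1,-1,0.6,0.6,0.6,0.6,0.6,0.6,0.6,0.6,0.6],
  "dp": [
    [0.001,-0.001,0.012],
    [0,0,0.009],
    [0,0,0],
    [0,0,0],
    [0,0,0],
    [0,0,0],
    [0,0,0],
    [0,0,-0.05],
    [0,0,-0.06],
    [-0.02,0,-0.06],
    [-0.03,0,0],
    [0,0,0],
    [0,0,0]
  ],
  "twist": [0,0,0,0,0,0,0,0,0,0,0,0,0]
}}

```text
clock: 34.7
tcp_pos: [0.6441, -0.1733, 0.2723]
orientation: [-0.001, 0.638, 0.77, -0.0]
force: [0.7, -0.1, 0.0]
width: 0.0738
```

```bash
python3 - <<'E'
from h import *
s,R=tool(); im,C=snap('wrist','w10.png'); np.savez('w10.npz',R=C[1],e=C[2])
cv2.imwrite('pics/w10c.png',cv2.resize(im[0:270,100:460],(800,600),interpolation=cv2.INTER_CUBIC)[:,:,::-1])
E
```

```text
t 34.7 tcp [ 0.6441 -0.1733  0.2723] yaw tool-x deg 100.78 w 0.0738
```

View pics/w10c.png

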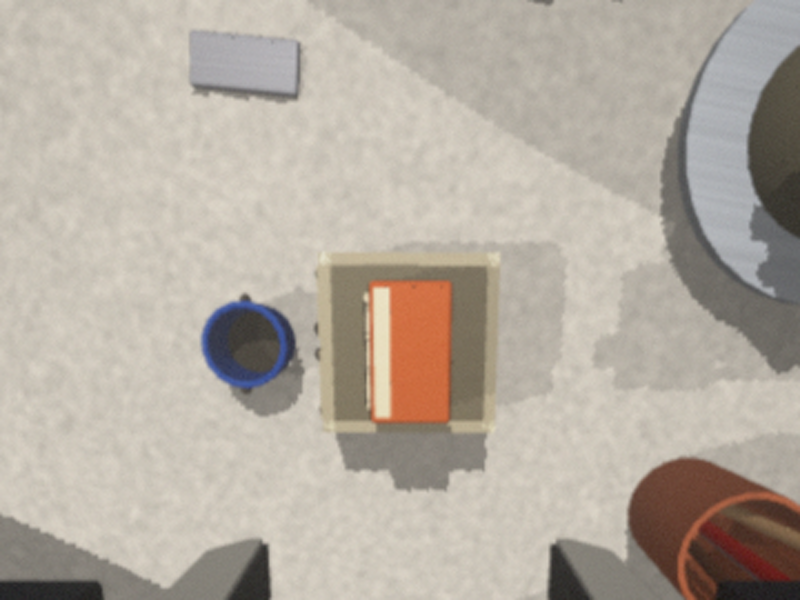

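The radio sits on the cupboard with corners at (371,282), (451,281), (450,422) and (370,422). The bucket is in front at (248,344). I'll check the numbers and then look at the cooker side.

>>> {"api": "play_rows", "payload": {
  "grip": [0.6,0.6,0.6,0.6,0.6,0.6,0.6,0.6],
  "dp": [
    [0.05,0,0],
    [0.05,0,0],
    [0.05,0,0],
    [0.05,0,0],
    [0.05,0,0],
    [0.05,0,0],
    [0,0,0],
    [0,0,0]
  ],
  "twist": [0,0,0,0,0,0,0,0]
}}

```text
clock: 35.75
tcp_pos: [0.5879, 0.1212, 0.2729]
orientation: [-0.0, 0.637, 0.771, -0.0]
force: [-0.2, -0.2, 0.8]
width: 0.0745
```

```bash
python3 - <<'E'
from h import *
s,R=tool(); im,C=snap('wrist','w11.png'); np.savez('w11.npz',R=C[1],e=C[2])
cv2.imwrite('pics/w11c.png',cv2.resize(im[0:270,100:460],(800,600),interpolation=cv2.INTER_CUBIC)[:,:,::-1])
z=np.load('w10.npz'); C=(C[0],z['R'],z['e']); k=800/360
f=lambda p:np.array(p)/k+[99.7,-.3]
def rect(q,h):
    P=ray(C,f(q),h)[:,:2]; x=(P[1]-P[0])+(P[2]-P[3]); y=(P[0]-P[3])+(P[1]-P[2])
    print(P.mean(0).round(4),[np.linalg.norm(P[i]-P[i-1]).round(4) for i in range(4)],np.degrees(np.arctan2(x[1],x[0])).round(1),np.degrees(np.arctan2(-y[0],y[1])).round(1)); return P.mean(0)
r=rect([(371,282),(451,281),(450,422),(370,422)],.12); c=rect([(320,254),(500,254),(494,431),(322,431)],.07)
b=ray(C,f((248,344)),.042)[0,:2]; a=np.radians(10.8); M=np.array([[np.cos(a),np.sin(a)],[-np.sin(a),np.cos(a)]])
print('radio rel cup',M@(r-c),'bucket rel cup',M@(b-c))
E
```

```text
t 35.75 tcp [0.5879 0.1212 0.2729] yaw tool-x deg 100.85 w 0.0745
[ 0.6367 -0.1256] [np.float64(0.0605), np.float64(0.0342), np.float64(0.0609), np.float64(0.036)] 11.1 10.4
[ 0.6359 -0.1251] [np.float64(0.0888), np.float64(0.0889), np.float64(0.0887), np.float64(0.0907)] 10.8 10.1
radio rel cup [ 0.00068569 -0.00061327] bucket rel cup [-0.08878482 -0.00086533]
```

View pics/w11c.png

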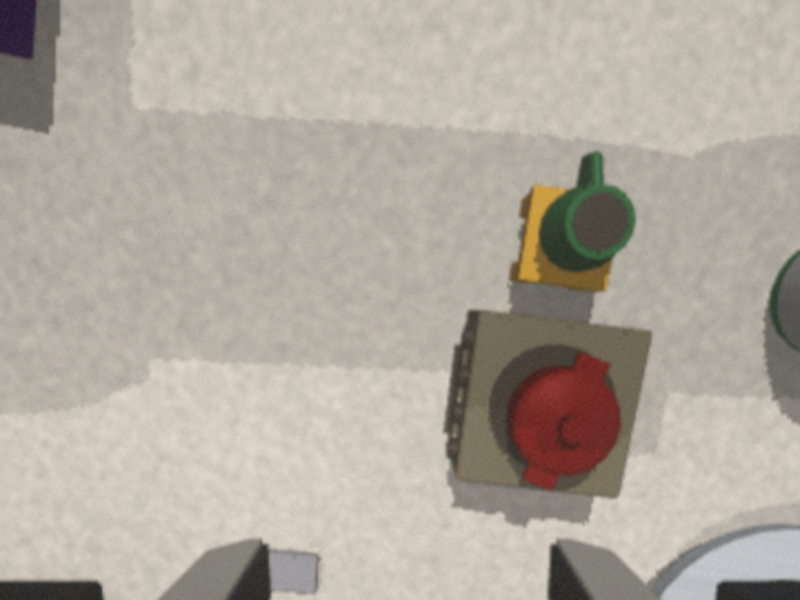

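```bash
python3 - <<'E'
from h import *
s,R=tool(); z=np.load('w11.npz'); C=(cam('wrist',s)[0],z['R'],z['e']); k=800/360
f=lambda p:np.array(p)/k+[99.7,-.3]
P=ray(C,f([(475,310),(651,331),(617,496),(458,479)]),.07)[:,:2]; c=P.mean(0)
x=(P[1]-P[0])+(P[2]-P[3]); y=(P[0]-P[3])+(P[1]-P[2]); a=np.arctan2(x[1],x[0])
print('cooker',c,[np.linalg.norm(P[i]-P[i-1]).round(4) for i in range(4)],np.degrees([a,np.arctan2(-y[0],y[1])]))
a=np.radians(3.9); M=np.array([[np.cos(a),np.sin(a)],[-np.sin(a),np.cos(a)]])
for n,p,h in(('pot lid',(565,420),.107),('knob',(573,431),.117),('jug lip',(601,221),.097),('seat -x+y',(538,186),.045),('seat -x-y',(522,280),.045),('seat +x-y',(607,290),.045)):
    w=ray(C,f(p),h)[0,:2]; print(n,w.round(4),'rel cooker',(M@(w-c)).round(4))
E
```

```text
t 35.8 tcp [0.588  0.1206 0.2729] yaw tool-x deg 100.79 w 0.0746
cooker [0.6583365  0.15207741] [np.float64(0.0885), np.float64(0.0904), np.float64(0.088), np.float64(0.0868)] [4.4051004  5.17561308]
pot lid [0.6579 0.1512] rel cooker [-0.0005 -0.0008]
knob [0.6601 0.1482] rel cooker [ 0.0015 -0.004 ]
jug lip [0.6542 0.2412] rel cooker [0.0019 0.0892]
seat -x+y [0.6305 0.2599] rel cooker [-0.0205  0.1095]
seat -x-y [0.6331 0.2129] rel cooker [-0.0211  0.0624]
seat +x-y [0.6791 0.2164] rel cooker [0.0251 0.0628]
```

```bash
python3 -c "
from h import *
print(job.sign_off())"
```

```text
the job is handed in; nothing more can be done
None
```

I set the kitchen out in the order asked and handed it in at about 36 s of the 115 s, with everything upright and let go of. I grasped and placed each piece once and did not need to mend any.

The last checks, from the wrist camera:

| Piece | Where it ended up |
|---|---|
| Stool | left of the cooker; gap about 18 mm (nearest-edge readings 17–20 mm), within 2 mm of centred front to back, turned to match the cooker within about 1° |
| Bucket | about 20 mm in front of the cupboard, within 1 mm of centred |
| Jug | on the stool, within about 2 mm of its middle |
| Pot | on the hotplate, about 1 mm off by its lid edge |
| Radio | within 1 mm of the middle of the cupboard's top, square to it within 1°, facing front |

- **Pliers:** they had not moved in any picture I viewed. The last one that showed them was just before the pot was placed.
- **Cupboard angle:** my first reading was about 13°. A closer edge fit gave 10.8°, which I used for the radio. The bucket had been placed on the first reading but still measured within 1 mm.
- **Pot:** its knob suggested about 4 mm off-centre, which disagrees with the lid edge. I trusted the lid because the knob is small and hard to pick out.

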